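Move the turner to the other utensil rail

ROBOT

A 6-joint arm with a two-finger parallel gripper is mounted at the origin on a cart in front of the work surface, level with it; the furniture and walls round the work are solid. World frame = base frame: x ahead of the robot, y to its left, z up, the work surface at z = 0. Lengths are in m, angles in rad, forces in N, time in s.
With the tool pointing down it reaches from about 0.3 to 0.775 m from the base axis. Payload 14.6 kg.
Tool frame: the origin (TCP) lies between the finger pads; the fingertips stand 8 mm ahead of it and the grasp point (between the pads) lies 11 mm behind it (ctrl.tip_reach is the distance from the TCP to the fingertips, in m); y points along the fingers, z is the direction in which the jaws open and shut, and the axes are right-handed (so a half turn about y gives the same grasp; the last joint's range is limited). The gripper opens to 94 mm and grips with 3 to 60 N. Pads are 16 mm wide; open, the fingers measure 119 mm over their backs; the gripper's body (75 mm by 177 mm) begins 78 mm behind the grasp point.
Start: joints at [-1.25, 0.3, 1.521, -0, 1.321, -0.067], TCP at [0.208, -0.509, 0.182] pointing down, gripper open.
Joint ranges: [-3.03, 3.03], [-0.79, 2.21], [0.23, 2.52], [-1.04, 4.18], [0, 3.07], [-2.55, 2.55]. Speed limits (rad/s): [2.22, 2.22, 2.57, 3.14, 3.14, 3.14].

INTERFACE

Orientations are given as [roll, pitch, yaw] about the fixed x, y, z axes, in that order (R = Rz(yaw) Ry(pitch) Rx(roll)).
In Python, from station import ctrl gives the robot as it stands.
- The arm moves only by the tool play_rows, never from a script. Its arguments are lists of equal length, an entry for each row: "twist": the turn, a rotation vector about the world's x, y, z as a fraction of full scale, a list of three; "travel": the shift along the world's x, y, z as a fraction of full scale, a list of three; "grip": the gripper's target within -1 to 1 (shut at 1, half-way at 0, fully open at -1). A call has 1 to 12 rows; each row shifts and turns the commanded pose from where the row before left it; what a row does not reach is not made up. Full scale, the value 1, is 5 cm for a shift and 90 degrees for a turn. A row lasts 1/10 s, in which the tool goes at most 50 mm and 8.59 degrees, less where a joint would pass 70% of its speed; a pose out of reach is approached as far as the arm can. A call with a number of a shift or a turn outside -1 to 1 is refused whole. A call with a gripper value outside its range is refused whole. The fingers move at their own pace and stop on an object; "force" is the grip in N (left out, the last holds). Time passes only in rows, so rows that do not move let the fingers close. It gives the time, the measured TCP pose, the force and the opening at its end, in the units of the state.
- ctrl.get_obs(): the state, without advancing time (a new reading comes with each control period).
- ctrl.camera(name): name is "scene" or "top" or "wrist"; returns a dict with "img" (480x640x3 uint8, red, green, blue), "vfov" (degrees; the focal length in pixels is half the picture's height over the tangent of half this angle, whatever the lens; pixels are square), "cx", "cy" (the principal point, pixels), "k1" (the pictures are not rectified: a ray, as slopes to the right and down, at radius r is drawn at 1 + k1 r^2 times it, then the intrinsics apply), "rvec" (rotation vector, rad) and "tvec" (3), from world to camera coordinates, as OpenCV has them. Camera axes: x right, y down, z forward; pixel columns grow to the right and rows downward; lengths in m; the calibration is good to about 2 mm. A picture is of the moment at which its call begins. There is no depth.
- ctrl.hand_in(): hands the job in, once; it reports no verdict.
Trained networks look in a picture, given as the dict that the camera call returned (one of the last four; its "shot" number tells which), for a name from the list of things; names that differ only in an ending like _2 or _b are one class to them, and where a whole thing is asked for, a point or a joint stands for the part that bears it (a point fixed in the world has none). Each returns a list of dicts, best first, with "confidence" (0 to 1); they miss things now and then, are a little off and sometimes report something else, mostly with a low value. They report only what shows in the picture. A call takes as long as a camera call.
- ctrl.boxes_of(name, picture): "point" ([column, row] in pixels, amid what is visible of it).
- ctrl.trace(name, picture): "pixels" (480x640 bool, what is visible of it) and "point" ([column, row] in pixels, amid what is visible of it).
The state is a dict: "time_s": time; "qpos": joint angles; "joint_vel": joint speeds; "tau": joint torques, N m; "ee_pos": TCP position; "eef_rot": TCP orientation; "force": force on the tool from outside, world axes, zero at the start; "moment": the same for the moment, N m; "grip_width": finger opening in m.
Only numpy, scipy, OpenCV 4.12 (cv2) and the standard library are available. Lean on these libraries where they do the work, as an engineer would, in place of code of your own. Each camera call takes 0.05 s, during which the arm holds its last target.

TASK

The slotted turner and the round skimmer hang on separate rails of the utensil stand. Lift the turner by its black tab so that its closed eye passes over the upturned end stops in the middle, and hang it on the other rail beside the skimmer. Leave both hanging freely and still, the skimmer on the rail where it is.

Things in the scene. Friction and masses are not known exactly. Their poses are not given: they have to be found in the camera images.
- stand: Fixed stand: wooden base 100 x 490 x 14 mm, long along its y. Two 8 mm steel rails in line along y at x = 0, axis 220 mm above the origin, each carried by a post at its outer end (y = +225 / -225 mm); the free inner ends turn straight up as end stops at y = +20 / -20 mm, the gap between them open. Origin: centre of the base's underside; z up.
- stop_a (a point): Top of the end stop of the rail on the stand's +y side: 18 mm above the rail's axis; the stop is an upright round steel end 8 mm thick.
- stop_b (a point): Top of the end stop of the rail on the stand's -y side, the same.
- turner: Slotted turner, 60 to 130 g, loose, hangs on either rail: a black tab on top, a closed steel eye round the rail, a stem and a flat square slotted head 56 mm wide along y, reaching 142 mm below the origin, the heavy end. Origin: apex of the eye's inside, 4.6 mm above the rail's axis while it hangs; z up along the tab, y along the rail, x through the tab's 22 mm width.
- turner_tab (a point): Grasp point on the turner's tab, on its centre line, 38 mm above the eye's apex. The tab is upright, 22 mm along x, 10 mm along y, from 4 to 58 mm above the apex. Axes as the turner's.
- turner_eye (a point): Apex of the inside of the turner's eye. Eye: 10 mm thick, inside 36 mm wide, 46 mm high, the roof an upside-down V that rests on the rail. Being closed, it leaves a rail only over the end stop: raised 17 to 36 mm above its hanging height (26 is mid-way) and about centred on the rail it passes both stops in one straight move along y.
- skimmer: Round wire skimmer, about 90 g, loose, hangs on the rail that the turner is not on, 140 to 180 mm from the stand's middle. Tab and eye as the turner's; its round wire head, 64 mm across along y, is centred 112 mm below its origin. Origin and axes as the turner's.
- skimmer_eye (a point): Apex of the inside of the skimmer's eye (where it rests on the rail).

How it is judged:
By the outcome, as a careful person would: the job done as asked, in the order asked, and still so for the second after the job is handed in, with the robot touching nothing.
It also fails if it takes over 42 s, if anything falls off the work surface, if the arm or the gripper's body presses on something with over 40 N, if the wrist force passes 120 N, or if a joint passes its speed limit or range.

## Working session

There is one attempt and no reset: what is moved stays moved. The work goes in short steps, Python scripts to look and compute and a tool call to move; the robot and the scene stay as the last step left them, time stands still between calls to the robot, and variables do not carry over. Pictures are saved under pics/ and viewed, and the job is handed in when it is done.

Besides the shell and the picture viewer there is one more tool, called after "Request:" as name(argument=value, ...), one argument or row to a line, values as JSON. play_rows: Moves the arm, as the interface text tells. Its arguments: {"type":"object","properties":{"twist":{"type":"array"},"travel":{"type":"array"},"grip":{"type":"array"},"force":{"type":"number"}},"required":["twist","travel","grip"]}

```bash
ls; mkdir -p pics; cat > h.py <<'E'
import numpy as np, cv2
from station import ctrl
def snap(n,fn=None):
    p=ctrl.camera(n)
    if fn: cv2.imwrite('pics/'+fn+'.png',p['img'][:,:,::-1])
    return p
def cam(p):
    h,w=p['img'].shape[:2]; f=h/2/np.tan(np.radians(p['vfov'])/2)
    K=np.array([[f,0,p['cx']],[0,f,p['cy']],[0,0,1]]); d=np.array([p['k1'],0,0,0,0.])
    return K,d,np.array(p['rvec'],float),np.array(p['tvec'],float)
def proj(p,X):
    K,d,r,t=cam(p); return cv2.projectPoints(np.array(X,float).reshape(-1,1,3),r,t,K,d)[0].reshape(-1,2)
def ray(p,uv):
    K,d,r,t=cam(p); n=cv2.undistortPoints(np.array(uv,float).reshape(1,1,2),K,d).ravel()
    R=cv2.Rodrigues(r)[0]; o=-R.T@t; v=R.T@np.array([n[0],n[1],1]); return o,v/np.linalg.norm(v)
def tri(rs):
    A=sum(np.eye(3)-np.outer(v,v) for o,v in rs); b=sum((np.eye(3)-np.outer(v,v))@o for o,v in rs)
    X=np.linalg.solve(A,b); return X,[np.linalg.norm((np.eye(3)-np.outer(v,v))@(X-o)) for o,v in rs]
def atz(p,uv,z):
    o,v=ray(p,uv); return o+v*(z-o[2])/v[2]
E
python3 - <<'E'
from h import *
np.set_printoptions(precision=4,suppress=True)
names=['stand','stop_a','stop_b','turner','turner_tab','turner_eye','skimmer','skimmer_eye']
P={n:snap(n,n+'0') for n in('scene','top','wrist')}
for n,p in P.items():
    o,v=ray(p,[320,240]);print(n,o,v,p['vfov'],p['k1'])
    for k in names: print(' ',k,[(np.round(q['point'],1).tolist(),round(q['confidence'],2)) for q in ctrl.boxes_of(k,p)])
o=ctrl.get_obs();print(o)
E
```

```text
pics
scene [ 0.6884 -0.6074  0.708 ] [-0.179   0.739  -0.6495] 56.70942364547886 -0.08218575142624669
  stand [([291.1, 355.2], 0.79)]
  stop_a [([288.3, 355.2], 0.78)]
  stop_b [([288.3, 355.2], 0.78)]
  turner [([269.9, 318.6], 0.74), ([319.0, 187.0], 0.35)]
  turner_tab [([263.8, 318.2], 0.9)]
  turner_eye [([268.1, 320.1], 0.59)]
  skimmer [([316.5, 180.3], 0.95)]
  skimmer_eye [([316.3, 181.0], 0.83), ([292.1, 353.4], 0.43)]
top [ 0.391  -0.0074  1.0206] [ 0.2107  0.0408 -0.9767] 51.06049073597434 -0.13454442155801366
  stand [([382.9, 285.7], 0.91)]
  stop_a [([381.2, 286.0], 0.65), ([270.2, 280.4], 0.19)]
  stop_b [([381.2, 286.0], 0.65), ([270.2, 280.4], 0.19)]
  turner [([477.0, 267.4], 0.69), ([382.1, 286.4], 0.56)]
  turner_tab [([479.7, 268.1], 0.95)]
  turner_eye [([477.7, 266.2], 0.9)]
  skimmer [([271.1, 281.2], 0.96)]
  skimmer_eye [([268.1, 279.3], 0.94), ([479.1, 268.5], 0.27)]
wrist [ 0.2801 -0.4798  0.3852] [-0.2412 -0.0937 -0.9659] 58.97702970383888 0.022786617042028057
  stand []
  stop_a []
  stop_b []
  turner []
  turner_tab []
  turner_eye []
  skimmer []
  skimmer_eye []
{'time_s': 1.35, 'qpos': array([-1.2496,  0.2999,  1.521 ,  0.    ,  1.3207, -0.0666]), 'joint_vel': array([ 0.0013,  0.0001,  0.0006, -0.0017,  0.0008,  0.0005]), 'tau': array([ -0.0001, -53.1661, -35.2917,   0.0708,   0.0213,  -0.    ]), 'ee_pos': array([ 0.208 , -0.5092,  0.1821]), 'eef_rot': array([-1.5708,  0.    , -2.7538]), 'force': array([ 0.7595, -0.6338,  0.8198]), 'moment': array([-0.0026,  0.0267,  0.0099]), 'grip_width': 0.09401049705655491}
```

View pics/scene0.png

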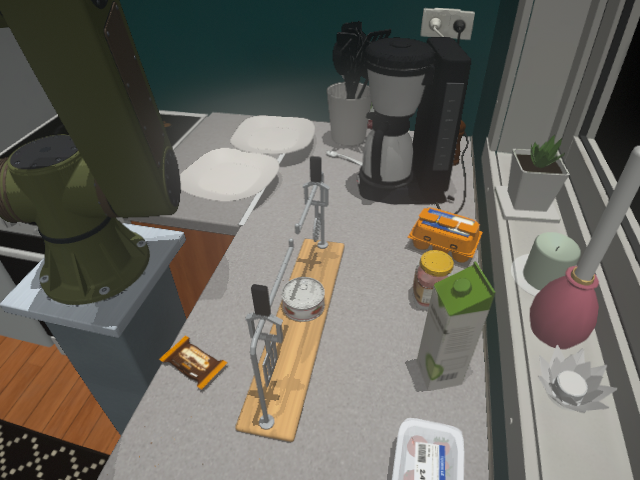

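View pics/top0.png

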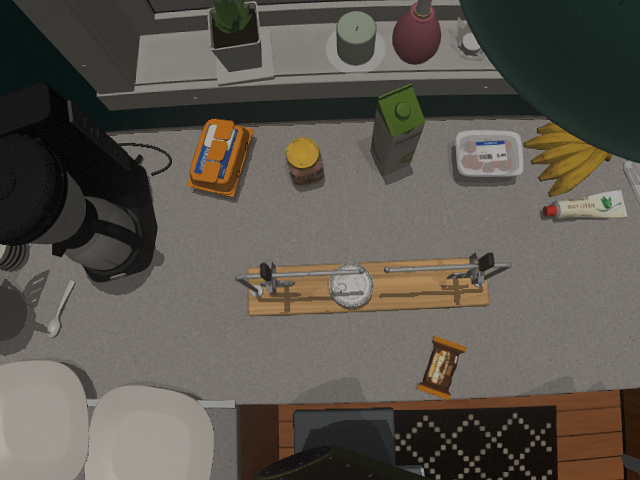

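```bash
python3 - <<'E'
import cv2
a=cv2.imread('pics/top0.png'); cv2.imwrite('pics/topz.png',cv2.resize(a[235:335,230:520],(798,275),interpolation=cv2.INTER_CUBIC))
cv2.imwrite('pics/topz2.png',cv2.resize(a[240:320,360:520],(800,400),interpolation=cv2.INTER_CUBIC))
cv2.imwrite('pics/topz1.png',cv2.resize(a[240:320,230:390],(800,400),interpolation=cv2.INTER_CUBIC))
a=cv2.imread('pics/scene0.png'); cv2.imwrite('pics/scz.png',cv2.resize(a[145:265,230:360],(650,600),interpolation=cv2.INTER_CUBIC))
cv2.imwrite('pics/scz2.png',cv2.resize(a[230:450,220:360],(380,598),interpolation=cv2.INTER_CUBIC))
E
```

```text
(no output)
```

View pics/topz2.png

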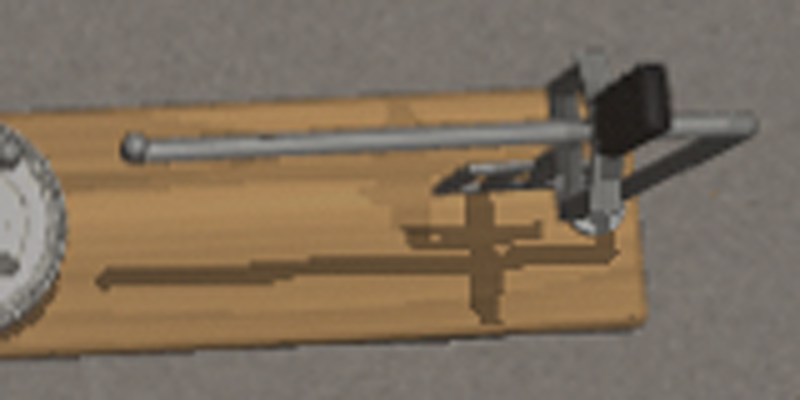

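View pics/topz1.png

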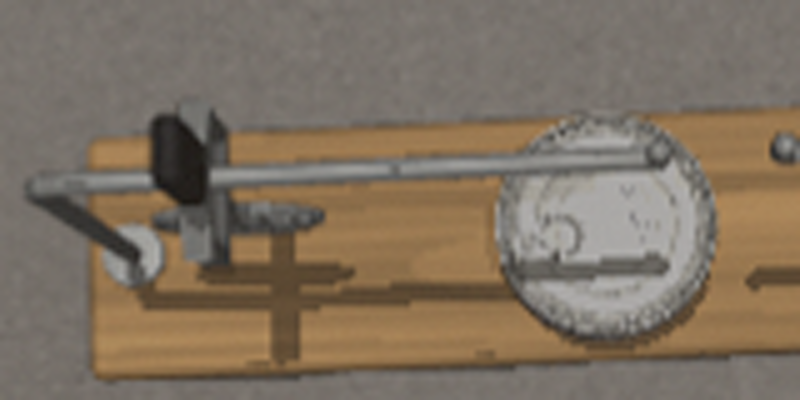

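View pics/scz.png

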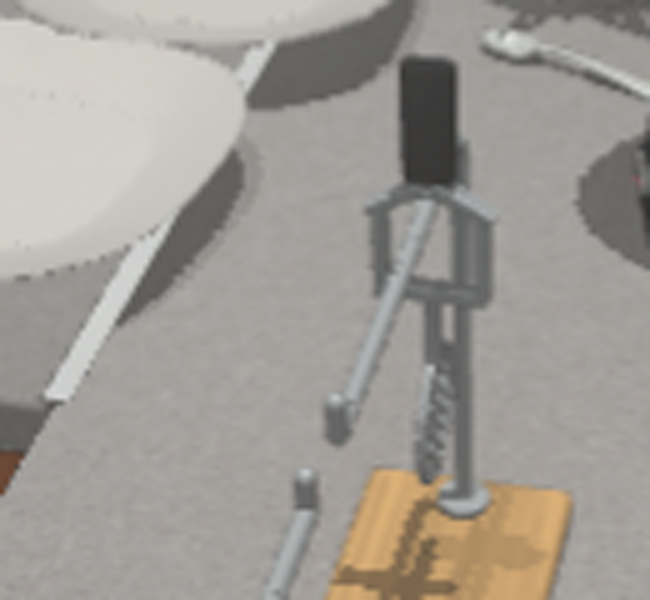

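View pics/scz2.png

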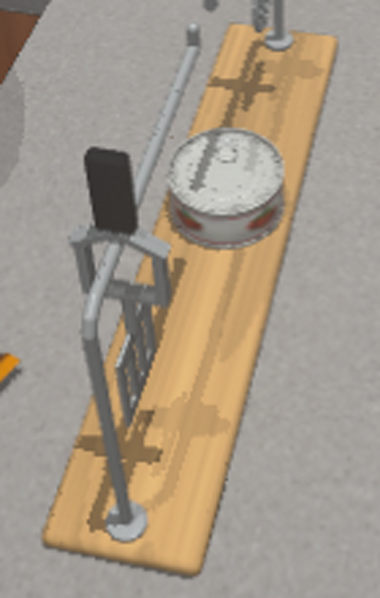

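```bash
cat >> h.py <<'E'
def S(par,X):
    x,y,a=par; c,s=np.cos(a),np.sin(a); return np.array(X,float)@np.array([[c,-s,0],[s,c,0],[0,0,1]]).T+[x,y,0]
E
python3 - <<'E'
from h import *
from scipy.optimize import least_squares
np.set_printoptions(precision=4,suppress=True)
T=snap('top');C=snap('scene')
m=1e-3
top=[((386.6,269.2),(0,-20,237)),((361.4,270),(0,20,237)),((511,264.8),(0,-225,220)),((236.6,277.4),(0,225,220)),((489,305),(-50,-245,14)),((249,315.4),(-50,245,14)),((247.6,268),(50,245,14))]
sc=[((297.2,224.4),(0,20,238)),((291,240),(0,-20,238)),((235.8,428.7),(-50,-245,14)),((293.7,441.5),(50,-245,14)),((344.4,243),(50,245,14))]
def res(par,full=False):
    r=[]
    for p,L in((T,top),(C,sc)):
        r.append(proj(p,S(par,np.array([q[1] for q in L])*m))-np.array([q[0] for q in L]))
    return np.vstack(r) if full else np.vstack(r).ravel()
f=least_squares(res,[0.45,0,0],loss='soft_l1'); print(f.x); print(res(f.x,True)); np.save('stand.npy',f.x)
rs={}
for k in('turner_tab','turner_eye','skimmer_eye'):
    R=[]
    for p in(T,C):
        q=ctrl.boxes_of(k,p)[0]; R.append(ray(p,q['point']))
    print(k,*tri(R))
# tab mask
# tab candidates: project tab top centre for y positions
for p,n in((T,'top'),(C,'scene')):
    for y in (-.13,-.15,-.16,-.17,-.18,.16): 
        print(n,y,proj(p,S(f.x,[[0,y,.2246],[0,y,.2626],[0,y,.2826]])).ravel())
E
```

```text
[ 0.5109 -0.0605  0.0201]
[[ 1.1774 -1.0075]
 [ 1.03   -0.5373]
 [ 1.0671 -1.4395]
 [-0.8542 -0.1876]
 [ 2.0032 -0.8689]
 [-1.0755  0.8369]
 [-0.6086 -0.7298]
 [-0.6681 -0.2882]
 [-0.4668 -0.9119]
 [-1.9122 -0.6136]
 [-0.2568 -1.448 ]
 [-0.0576 -0.4709]]
turner_tab [ 0.5149 -0.2298  0.2054] [np.float64(0.0026334875225754633), np.float64(0.0026334875225753245)]
turner_eye [ 0.5148 -0.2299  0.2074] [np.float64(0.004778332641231581), np.float64(0.004778332641231391)]
skimmer_eye [0.5045 0.1036 0.2251] [np.float64(0.00176404630091339), np.float64(0.0017640463009134001)]
top -0.13 [455.2971 265.9115 460.6708 261.9659 463.7096 259.7323]
top -0.15 [467.5619 265.2759 473.5063 261.3042 476.8665 259.0564]
top -0.16 [473.6731 264.9581 479.8995 260.9736 483.4183 258.7189]
top -0.17 [479.7691 264.6402 486.2749 260.6433 489.9508 258.3817]
top -0.18 [485.849  264.3224 492.6316 260.3132 496.463  258.045 ]
top 0.16 [275.0353 274.9136 271.7058 271.4121 269.8212 269.4292]
scene -0.13 [272.0333 293.6532 269.7724 275.3493 268.5159 265.1129]
scene -0.15 [268.0891 303.7495 265.6038 285.432  264.2201 275.1696]
scene -0.16 [266.0515 308.9692 263.4466 290.6536 261.9952 280.383 ]
scene -0.17 [263.9684 314.3078 261.239  296.0008 259.7166 285.7252]
scene -0.18 [261.8385 319.7691 258.9791 301.4775 257.3828 291.2006]
scene 0.16 [314.4078 185.7503 314.0045 169.02   313.7844 159.8363]
```

```bash
python3 - <<'E'
from h import *
s=np.load('stand.npy'); g=S(s,[[0,-.171,.2516],[0,.075,.2516]]); print(g, (g[0]-ctrl.get_obs()['ee_pos'])/.05, (g[1]-g[0])/.05,ctrl.get_obs()['time_s'])
E
```

```text
[[ 0.51432318 -0.23142206  0.2516    ]
 [ 0.50938614  0.0145284   0.2516    ]] [6.12716767 5.55457593 1.38918262] [-0.09874076  4.91900907  0.        ] 1.75
```

Request:
play_rows(
  twist=[
    [0,0,0],
    [0,0,0],
    [0,0,-0.03],
    [0,0,-0.03],
    [0,0,-0.03],
    [0,0,-0.03],
    [0,0,-0.03],
    [0,0,-0.03],
    [0,0,-0.03],
    [0,0,-0.024],
    [0,0,0],
    [0,0,0],
  ],
  travel=[
    [0,0,0.9],
    [0,0,0.9],
    [0.6,0.55,0.2],
    [0.6,0.55,0.2],
    [0.6,0.55,0.2],
    [0.6,0.55,0.2],
    [0.6,0.55,0.2],
    [0.6,0.55,0.2],
    [0.6,0.55,0.2],
    [0.6,0.55,0.2],
    [0.6,0.55,0],
    [0.6,0.55,0],
  ],
  grip=[-1,-1,-1,-1,-1,-1,-1,-1,-1,-1,-1,-1],
)

```text
time_s: 2.95
ee_pos: [0.5091, -0.2328, 0.3525]
eef_rot: [-1.57, 0.001, -3.121]
force: [0.2, -0.8, 0.7]
grip_width: 0.0941
```

Request:
play_rows(
  twist=[
    [0,0,0],
    [0,0,0],
    [0,0,0],
  ],
  travel=[
    [0,0,0],
    [0,0,0],
    [0,0,0],
  ],
  grip=[-0.4,-0.4,-0.4],
)

```text
time_s: 3.25
ee_pos: [0.5074, -0.2348, 0.3522]
eef_rot: [-1.571, -0.0, -3.122]
force: [-0.7, -0.1, -0.7]
grip_width: 0.0733
```

```bash
python3 - <<'E'
from h import *
np.set_printoptions(precision=4,suppress=True)
s=np.load('stand.npy')
o=ctrl.get_obs();print(o['ee_pos'],o['eef_rot'],o['qpos'],o['grip_width'],o['joint_vel'])
W=snap('wrist','w1');T=snap('top','t1');C=snap('scene','s1')
for p in(W,T,C):
    print(ctrl.boxes_of('turner_tab',p)[:1])
    print(proj(p,S(s,[[0,-.171,.2286],[0,-.171,.2826],[0,-.02,.238],[0,.02,.238]])).tolist())
E
```

```text
[ 0.5074 -0.2348  0.3522] [-1.5707 -0.     -3.1222] [-0.4988  0.2594  1.187  -0.0001  1.6952  1.0525] 0.0732834001924039 [-0.0116 -0.0063  0.0018  0.0011  0.0003  0.0017]
[{'point': [321.1, 198.2], 'confidence': 0.84}]
[[317.15125070282403, 219.3250751511487], [316.35683593196376, 236.5723579562088], [119.04248465053257, 221.89027530592384], [65.88350449623482, 221.8443082733552]]
[{'point': [473.0, 276.0], 'confidence': 0.9}]
[[481.03781029167556, 264.20490095006613], [490.60290163437384, 258.3480381115851], [387.83214317609315, 268.09431749028573], [362.45326068246396, 269.36614373593164]]
[{'point': [268.8, 320.5], 'confidence': 0.87}]
[[263.4784940922177, 312.99259660619424], [259.48576929303545, 286.26664924485766], [290.53322330080886, 239.08808711615458], [296.5319371555967, 224.1117892075613]]
```

View pics/w1.png

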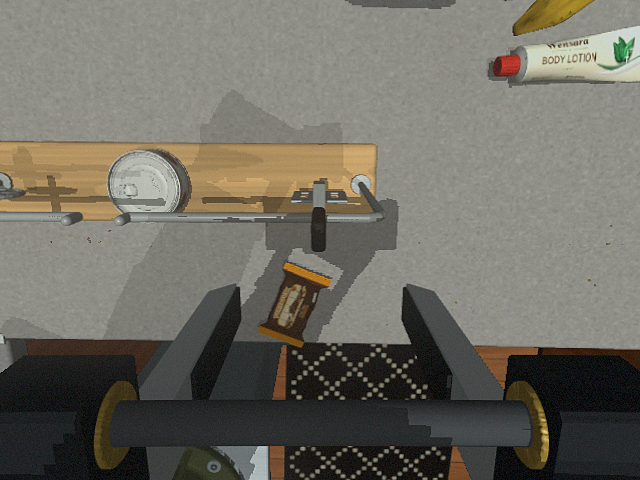

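View pics/s1.png

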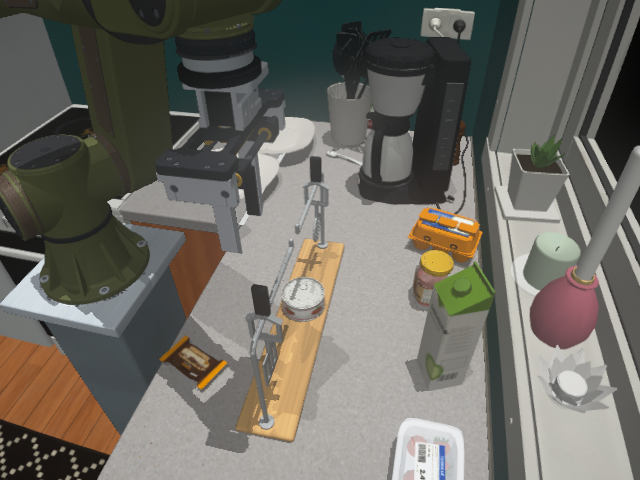

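```bash
python3 - <<'E'
import cv2
a=cv2.imread('pics/w1.png'); cv2.imwrite('pics/w1z.png',cv2.resize(a[140:260,40:200],(800,600),interpolation=cv2.INTER_CUBIC));cv2.imwrite('pics/w1y.png',cv2.resize(a[140:260,260:420],(800,600),interpolation=cv2.INTER_CUBIC))
E
```

```text
(no output)
```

View pics/w1z.png

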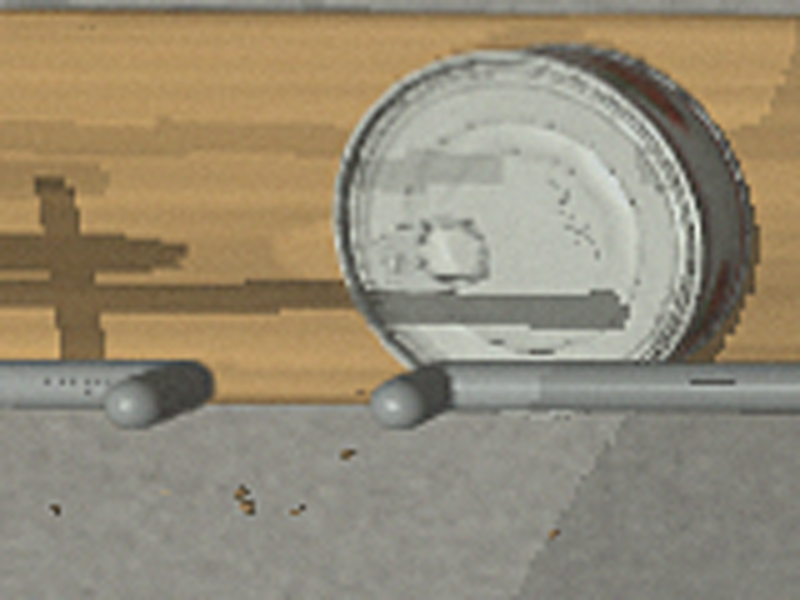

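View pics/w1y.png

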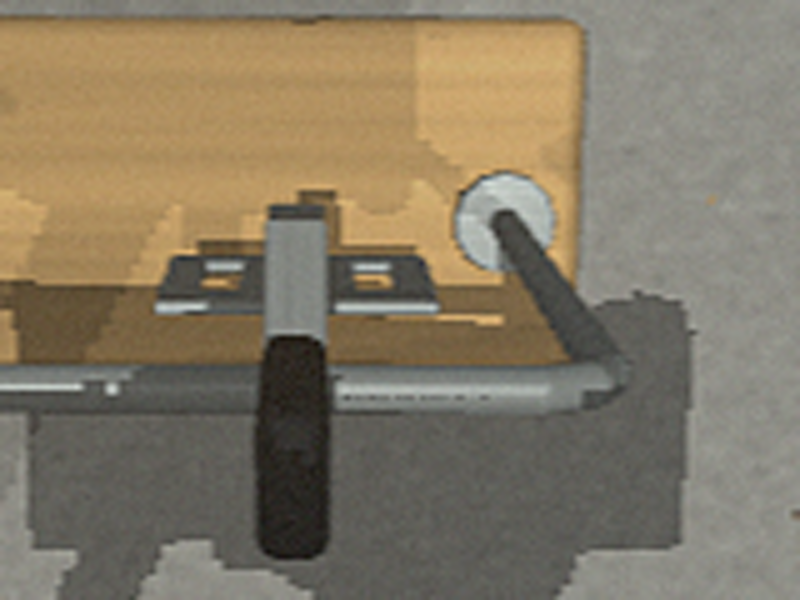

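Request:
play_rows(
  twist=[
    [0,0,0],
    [0,0,0],
    [0,0,0],
    [0,0,0],
    [0,0,0],
    [0,0,0],
    [0,0,0],
    [0,0,0],
  ],
  travel=[
    [0.15,0.036,0],
    [0,0,0],
    [0,0,-0.5],
    [0,0,-0.5],
    [0,0,-0.4],
    [0,0,-0.4],
    [0,0,-0.2],
    [0,0,0],
  ],
  grip=[-0.4,-0.4,-0.4,-0.4,-0.4,-0.4,-0.4,-0.4],
)

```text
time_s: 4.35
ee_pos: [0.5153, -0.2321, 0.2511]
eef_rot: [-1.572, -0.002, -3.121]
force: [0.0, -0.4, -0.7]
grip_width: 0.0657
```

```bash
python3 - <<'E'
from h import *
W=snap('wrist','w2');C=snap('scene','s2')
a=np.hstack([cv2.resize(W['img'][100:400,120:520],(400,300)),cv2.resize(C['img'][230:380,180:380],(400,300))])
cv2.imwrite('pics/c2.png',a[:,:,::-1]);o=ctrl.get_obs();print(o['ee_pos'])
E
```

```text
[ 0.51576513 -0.23246593  0.25301836]
```

View pics/c2.png

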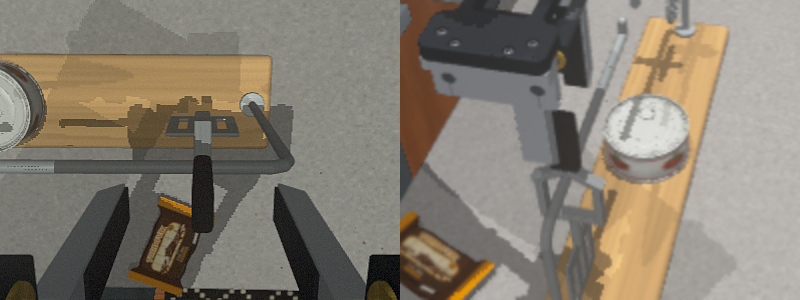

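Request:
play_rows(
  twist=[
    [0,0,0],
    [0,0,0],
    [0,0,0],
    [0,0,0],
    [0,0,0],
    [0,0,0],
    [0,0,0],
    [0,0,0],
    [0,0,0],
    [0,0,0],
  ],
  travel=[
    [0,0,0],
    [0,0,0],
    [0,0,0],
    [0,0,0],
    [0,0,0],
    [0,0,0],
    [0,0,0],
    [0,0,0],
    [0,0,0],
    [0,0,0],
  ],
  grip=[0.3,0.6,0.8,1,1,1,1,1,1,1],
  force=30,
)

```text
time_s: 5.45
ee_pos: [0.5155, -0.2324, 0.2521]
eef_rot: [-1.571, -0.0, -3.121]
force: [0.8, -0.8, -1.2]
grip_width: 0.0095
```

Request:
play_rows(
  twist=[
    [0,0,0],
    [0,0,0],
    [0,0,0],
    [0,0,0],
    [0,0,0],
    [0,0,0],
  ],
  travel=[
    [0,0,0.1],
    [0,0,0.14],
    [0,0,0.14],
    [0,0,0.14],
    [0,0,0],
    [0,0,0],
  ],
  grip=[1,1,1,1,1,1],
)

```text
time_s: 6.05
ee_pos: [0.5155, -0.2324, 0.2782]
eef_rot: [-1.571, 0.0, -3.121]
force: [0.7, 0.2, -0.4]
grip_width: 0.0103
```

```bash
python3 - <<'E'
from h import *
W=snap('wrist','w3');C=snap('scene','s3')
a=np.hstack([cv2.resize(W['img'][100:400,120:520],(400,300)),cv2.resize(C['img'][230:380,180:380],(400,300))])
cv2.imwrite('pics/c3.png',a[:,:,::-1]);o=ctrl.get_obs();print(o['ee_pos'],o['force'],o['moment'])
E
```

```text
[ 0.51538433 -0.23230096  0.27779559] [-0.16418018 -0.12846074 -0.90843718] [ 0.04415507 -0.01522233 -0.00615105]
```

View pics/c3.png

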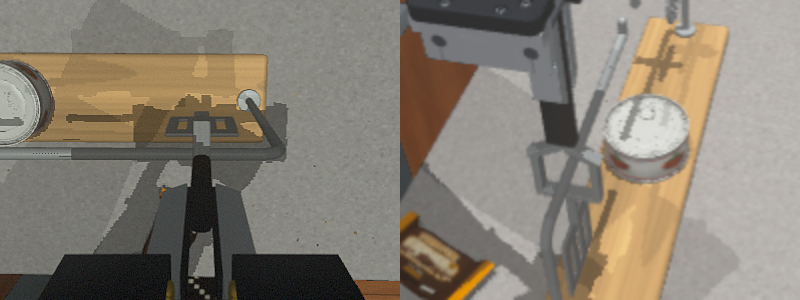

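Request:
play_rows(
  twist=[
    [0,0,0],
    [0,0,0],
    [0,0,0],
    [0,0,0],
    [0,0,0],
    [0,0,0],
    [0,0,0],
    [0,0,0],
    [0,0,0],
    [0,0,0],
    [0,0,0],
  ],
  travel=[
    [-0.003,0.15,0],
    [-0.006,0.3,0],
    [-0.006,0.3,0],
    [-0.006,0.3,0],
    [-0.006,0.3,0],
    [-0.006,0.3,0],
    [-0.006,0.3,0],
    [-0.006,0.3,0],
    [-0.003,0.15,0],
    [0,0,0],
    [0,0,0],
  ],
  grip=[1,1,1,1,1,1,1,1,1,1,1],
)

```text
time_s: 7.25
ee_pos: [0.5131, -0.1125, 0.2781]
eef_rot: [-1.571, -0.0, -3.121]
force: [0.1, -1.0, -0.9]
grip_width: 0.0095
```

```bash
python3 - <<'E'
from h import *
W=snap('wrist','w4');C=snap('scene','s4')
a=np.hstack([cv2.resize(W['img'][100:400,120:520],(400,300)),cv2.resize(C['img'][190:310,220:380],(400,300))])
cv2.imwrite('pics/c4.png',a[:,:,::-1]);o=ctrl.get_obs();print(o['ee_pos'],o['force'],o['moment'],o['qpos'])
E
```

```text
[ 0.51306993 -0.11283792  0.27805451] [ 0.90372323 -0.41837223 -0.26470303] [ 0.03406273 -0.05528957  0.00532432] [-2.86150408e-01  1.88734109e-01  1.43805092e+00 -1.01830122e-04
  1.51494222e+00  1.26500244e+00]
```

View pics/c4.png

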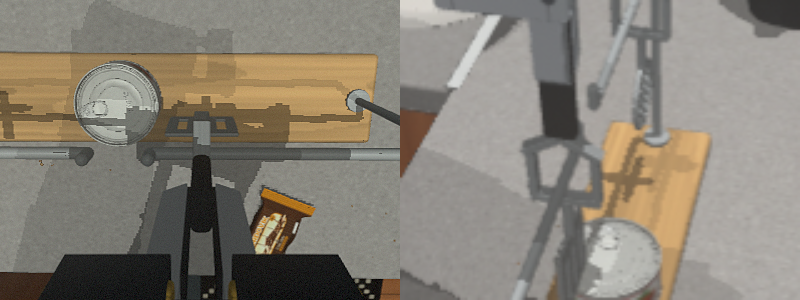

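```bash
python3 - <<'E'
from h import *
s=np.load('stand.npy');o=ctrl.get_obs();e=o['ee_pos']
C=snap('scene');T=snap('top')
y=-.0525
d=lambda x,z:[e[0]+x,e[1],e[2]-.027+z]
pts=[d(0,0),d(0,-.046),d(-.018,-.02),d(.018,-.02),d(0,.058),d(0,-.142)]
big=cv2.resize(C['img'][180:330,220:380],(800,750),interpolation=cv2.INTER_CUBIC)
for u,v in proj(C,pts): cv2.circle(big,(int((u-220)*5),int((v-180)*5)),4,(255,0,0),-1)
for u,v in proj(C,S(s,[[0,-.02,.238],[0,.02,.238],[0,y,.22]])): cv2.circle(big,(int((u-220)*5),int((v-180)*5)),4,(0,255,0),-1)
cv2.imwrite('pics/c5.png',big[:600,:,::-1])
E
```

```text
(no output)
```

View pics/c5.png

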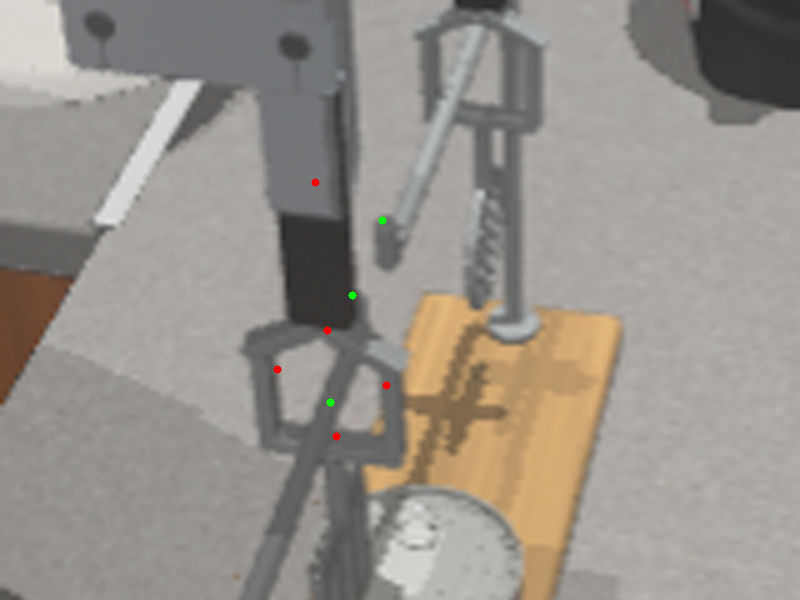

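Request:
play_rows(
  twist=[
    [0,0,0],
    [0,0,0],
    [0,0,0],
    [0,0,0],
    [0,0,0],
    [0,0,0],
    [0,0,0],
    [0,0,0],
    [0,0,0],
    [0,0,0],
    [0,0,0],
    [0,0,0],
  ],
  travel=[
    [-0.003,0.15,0],
    [-0.006,0.3,0],
    [-0.006,0.3,0],
    [-0.006,0.3,0],
    [-0.006,0.3,0],
    [-0.006,0.3,0],
    [-0.006,0.3,0],
    [-0.006,0.3,0],
    [-0.006,0.3,0],
    [-0.003,0.2,0],
    [0,0,0],
    [0,0,0],
  ],
  grip=[1,1,1,1,1,1,1,1,1,1,1,1],
)

```text
time_s: 8.65
ee_pos: [0.5104, 0.0251, 0.2781]
eef_rot: [-1.571, -0.0, -3.121]
force: [0.2, -0.4, -0.8]
grip_width: 0.0093
```

```bash
python3 - <<'E'
from h import *
s=np.load('stand.npy');o=ctrl.get_obs();e=o['ee_pos'];print(e,o['force'],o['time_s'])
c,k=np.cos(s[2]),np.sin(s[2]);dd=e[:2]-s[:2];print('stand xy',c*dd[0]+k*dd[1],-k*dd[0]+c*dd[1])
C=snap('scene');T=snap('top')
a=np.hstack([cv2.resize(C['img'][120:270,230:380],(400,400)),cv2.resize(T['img'][220:320,230:330],(400,400))])
cv2.imwrite('pics/c6.png',a[:,:,::-1])
E
```

```text
[0.51041149 0.02513854 0.27813034] [ 0.24285644 -0.39959991 -0.78499914] 8.65
stand xy 0.0012380810581433957 0.0855874328907498
```

View pics/c6.png

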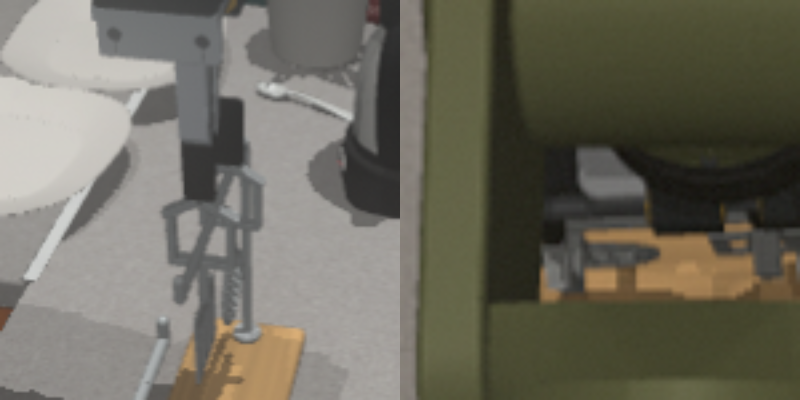

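Request:
play_rows(
  twist=[
    [0,0,0],
    [0,0,0],
    [0,0,0],
    [0,0,0],
    [0,0,0],
    [0,0,0],
    [0,0,0],
    [0,0,0],
  ],
  travel=[
    [0,0,-0.1],
    [0,0,-0.13],
    [0,0,-0.13],
    [0,0,-0.07],
    [0,0,-0.04],
    [0,0,-0.02],
    [0,0,0],
    [0,0,0],
  ],
  grip=[1,1,1,1,1,1,1,1],
)

```text
time_s: 9.55
ee_pos: [0.5105, 0.0252, 0.2538]
eef_rot: [-1.571, 0.0, -3.121]
force: [0.1, 0.1, -0.8]
grip_width: 0.0096
```

Request:
play_rows(
  twist=[
    [0,0,0],
    [0,0,0],
    [0,0,0],
  ],
  travel=[
    [0,0,-0.024],
    [0,0,0],
    [0,0,0],
  ],
  grip=[1,1,1],
)

```text
time_s: 9.85
ee_pos: [0.5104, 0.0252, 0.2525]
eef_rot: [-1.571, 0.0, -3.121]
force: [0.8, -0.2, -0.2]
grip_width: 0.0096
```

```bash
python3 - <<'E'
from h import *
o=ctrl.get_obs();print(o['ee_pos'],o['force'],o['moment'],o['time_s'])
C=snap('scene');W=snap('wrist')
a=np.hstack([cv2.resize(C['img'][140:240,250:350],(400,400),interpolation=2),cv2.resize(W['img'][100:400,120:520],(400,300)).__class__(shape=(0,),dtype='uint8') if 0 else cv2.resize(W['img'][100:400,170:470],(400,400))])
cv2.imwrite('pics/c7.png',a[:,:,::-1])
E
```

```text
[0.51042995 0.02516047 0.2525324 ] [ 0.84927489 -0.18380475 -0.20785262] [-0.0064486  -0.08884931 -0.03667599] 9.85
```

View pics/c7.png

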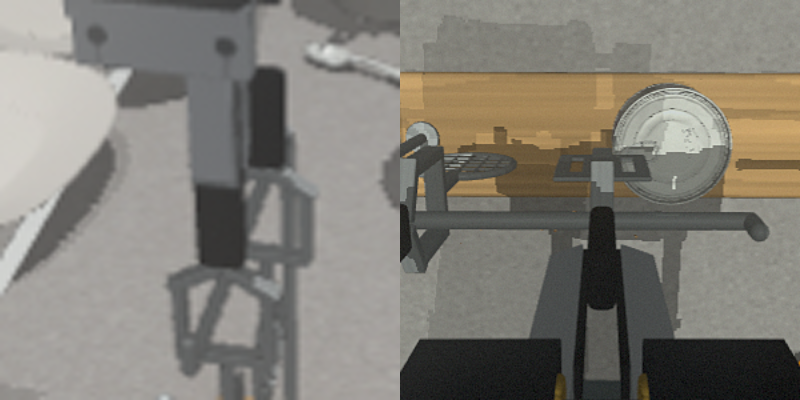

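Request:
play_rows(
  twist=[
    [0,0,0],
    [0,0,0],
    [0,0,0],
    [0,0,0],
    [0,0,0],
    [0,0,0],
    [0,0,0],
  ],
  travel=[
    [0,0,-0.01],
    [0,0,0],
    [0,0,0],
    [0,0,0],
    [0,0,0],
    [0,0,0],
    [0,0,0],
  ],
  grip=[1,1,0.75,0.6,0.5,0.4,0.4],
  force=10,
)

```text
time_s: 10.65
ee_pos: [0.5103, 0.0251, 0.2519]
eef_rot: [-1.571, -0.0, -3.121]
force: [-1.0, -0.2, -0.6]
grip_width: 0.0282
```

```bash
python3 - <<'E'
from h import *
o=ctrl.get_obs();print(o['ee_pos'],o['force'],o['grip_width'])
C=snap('scene');W=snap('wrist')
a=np.hstack([cv2.resize(C['img'][140:240,250:350],(400,400),interpolation=2),cv2.resize(W['img'][100:400,170:470],(400,400))])
cv2.imwrite('pics/c8.png',a[:,:,::-1])
E
```

```text
[0.51034901 0.02514497 0.25188229] [-0.96862071 -0.20142383 -0.64082304] 0.02824962525014415
```

View pics/c8.png

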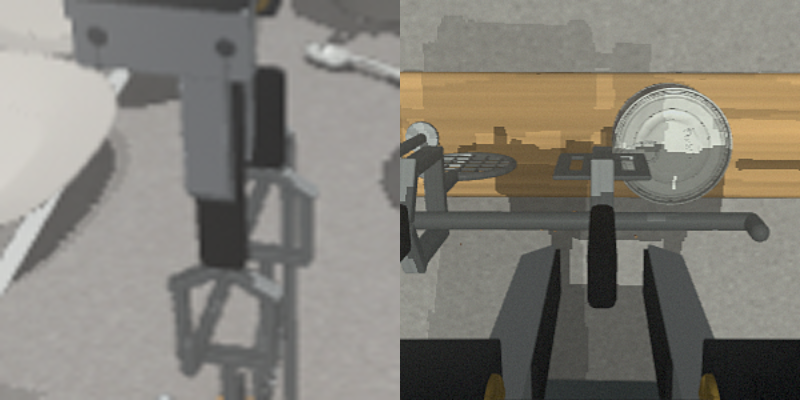

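Released cleanly, with the tab centred between the open fingers. Next: straight up, then away.

Request:
play_rows(
  twist=[
    [0,0,0],
    [0,0,0],
    [0,0,0],
    [0,0,0],
    [0,0,0],
    [0,0,0],
    [0,0,0],
    [0,0,0],
    [0,0,0],
    [0,0,0],
    [0,0,0],
    [0,0,0],
  ],
  travel=[
    [0,0,0.1],
    [0,0,0.2],
    [0,0,0.3],
    [0,0,0.4],
    [0,0,0.5],
    [0,0,0.5],
    [0,0,0.3],
    [-0.5,-0.3,0],
    [-0.5,-0.3,0],
    [-0.5,-0.3,0],
    [-0.3,-0.3,0],
    [0,0,0],
  ],
  grip=[0.4,0.4,0.4,0.4,0.4,0.4,0.4,0.4,0.4,0.4,0.4,0.4],
)

```text
time_s: 11.95
ee_pos: [0.4193, -0.0358, 0.3685]
eef_rot: [-1.57, 0.002, -3.123]
force: [0.4, 0.8, 0.4]
grip_width: 0.0284
```

Request:
play_rows(
  twist=[
    [0,0,0],
    [0,0,0],
    [0,0,0],
    [0,0,0],
    [0,0,0],
    [0,0,0],
    [0,0,0],
    [0,0,0],
    [0,0,0],
    [0,0,0],
    [0,0,0],
    [0,0,0],
  ],
  travel=[
    [0,0,0],
    [0,0,0],
    [0,0,0],
    [0,0,0],
    [0,0,0],
    [0,0,0],
    [0,0,0],
    [0,0,0],
    [0,0,0],
    [0,0,0],
    [0,0,0],
    [0,0,0],
  ],
  grip=[0.4,0.4,0.4,0.4,0.4,0.4,0.4,0.4,0.4,0.4,0.4,0.4],
)

```text
time_s: 13.15
ee_pos: [0.4204, -0.0349, 0.367]
eef_rot: [-1.571, 0.0, -3.121]
force: [0.0, -0.9, 0.3]
grip_width: 0.0281
```

```bash
python3 - <<'E'
from h import *
o=ctrl.get_obs();print(o['ee_pos'],o['time_s'])
C=snap('scene')
C=[C,snap('scene'),snap('wrist')]
for i in range(4): snap('top')
D=snap('scene'); print('diff',np.abs(C[0]['img'][130:300,240:360].astype(int)-D['img'][130:300,240:360]).max())
a=np.hstack([cv2.resize(D['img'][140:260,240:360],(400,400),interpolation=2),cv2.resize(C[2]['img'],(400,300))if 0 else cv2.resize(C[2]['img'][:,80:560],(400,400))])
cv2.imwrite('pics/c9.png',a[:,:,::-1])
E
```

```text
[ 0.42037801 -0.03486365  0.36695223] 13.15
diff 18
```

View pics/c9.png

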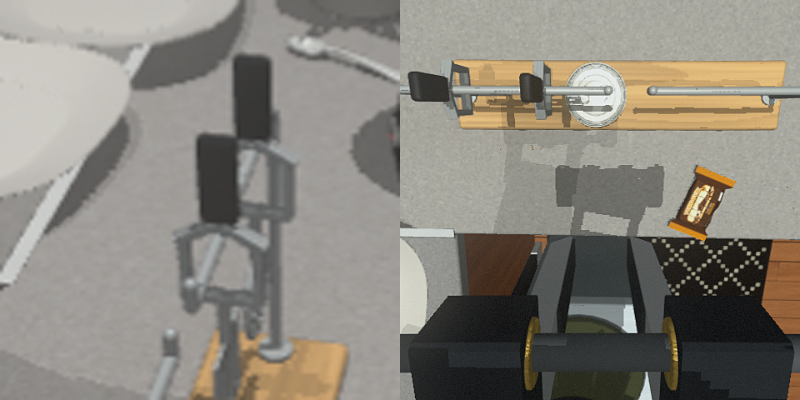

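Request:
play_rows(
  twist=[
    [0,0,0],
    [0,0,0],
    [0,0,0],
    [0,0,0],
    [0,0,0],
    [0,0,0],
    [0,0,0],
    [0,0,0],
    [0,0,0],
    [0,0,0],
    [0,0,0],
    [0,0,0],
  ],
  travel=[
    [0,0,0],
    [0,0,0],
    [0,0,0],
    [0,0,0],
    [0,0,0],
    [0,0,0],
    [0,0,0],
    [0,0,0],
    [0,0,0],
    [0,0,0],
    [0,0,0],
    [0,0,0],
  ],
  grip=[0.4,0.4,0.4,0.4,0.4,0.4,0.4,0.4,0.4,0.4,0.4,0.4],
)

```text
time_s: 14.75
ee_pos: [0.4204, -0.0348, 0.3669]
eef_rot: [-1.571, -0.0, -3.121]
force: [0.4, 0.6, 0.1]
grip_width: 0.0278
```

```bash
python3 - <<'E'
from h import *
f=[snap('scene')['img'].astype(int) for _ in range(8)]
for g in f[1:]:
    d=np.abs(g-f[0]); print(d[130:300,240:360].max(),d[130:300,240:360].mean(), d[350:470,420:620].max(),d[350:470,420:620].mean())
W=snap('wrist','w9')
for k in('turner_tab','skimmer'): print(k,[(q['point'],q['confidence']) for q in ctrl.boxes_of(k,W)])
print(ctrl.get_obs()['time_s'])
E
```

```text
3 0.36284313725490197 3 0.372875
3 0.36140522875816994 3 0.36941666666666667
2 0.365359477124183 3 0.36833333333333335
2 0.3611274509803922 3 0.3703194444444444
2 0.3690849673202614 3 0.37072222222222223
3 0.36491830065359476 3 0.3682916666666667
3 0.3616013071895425 3 0.36777777777777776
turner_tab [([249.6, 101.4], 0.66)]
skimmer [([137.5, 107.0], 0.76)]
15.3
```

Only camera noise is left between frames, so both are still.

```bash
python3 -c "
from station import ctrl
print(ctrl.hand_in())"
```

```text
the job is handed in; nothing more can be done
None
```

The turner now hangs on the skimmer's rail, and I handed the job in with about 15.3 s on the clock.

- **Move:** I gripped the turner by its black tab and lifted it 26 mm. I carried it straight along the rails over both end stops and set it down about 85 mm from the middle, roughly 85–90 mm short of the skimmer. I then let go and backed the arm off.
- **Last checks:** The scene and wrist pictures show both tools upright with their eyes round the same rail, and the gripper clear of them. Eight frames over the last 0.4 s differed only by camera noise (at most 3 grey levels, the same as in a fixed part of the picture). The readings during the carry showed no wrist force above about 1.2 N.
- **One check that disagreed:** An earlier comparison, about 1.5 s after the arm backed off, showed a difference of 18 grey levels, which may have been slight residual swing. It had gone after a further 1.2 s wait.
- **Not measured:** I judged the skimmer to be still in its place by eye, without measuring its position before and after.

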